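Square a test bar and lock it with the zigzag gate lever

TASK

A brass test bar lies askew on the bed of the bench fixture: push it until it lies parallel and flush against the steel rail along its whole length. Then take the lever by its red ball knob and work it through the zigzag gate from the bottom right: up the right-hand leg to its end, across to the left, up, back across to the right, and up fully home, which brings the yellow hold-down over the bar; feel where each leg ends, because the gate leaves are set differently each time. Let go, with the bar still flush, and do not shift the tip box or the culture dish.

Things in the scene. Friction and masses are not known exactly. Their poses are not given: they have to be found in the camera images.
- fixture: Bench fixture, fixed on the worktop; its place and yaw vary. Origin on the worktop; x points away from the robot (the way the bar is pushed), y left, z up. Aluminium base plate, top 22 mm above the worktop. Bed with rail on the right: x -75 to +110, y -215 to +50 mm. Lever console on the left: x -37 to +157, y 55 to 195 mm, with a blue sloping gate plate on top.
- rail_face (a point): Foot of the rail's straight face, on the base plate (22 mm up), middle of its length. Rail: along the fixture's y, 210 mm long, 14 mm high, face towards the robot. Yellow hold-down beam (150 mm long) above it juts 5 mm in front of the face; underside 38 mm over the base plate at the start, 18 mm when the lever is home; beam and rods reach at most 56 mm over the base plate.
- canopy_edge (a point): Middle of the lower front edge of the white canopy over the console, at (60, 125, 375) mm of the fixture frame. The canopy is 180 mm wide and runs 100 mm back to an upright panel (83 mm behind the edge); from 40 mm behind the edge on, brackets reach down to 327 mm. A tool pointing straight down does not fit under it when the lever is at the upper end of the gate.
- test_bar: Loose brass-coloured bar, 24 x 180 x 16 mm (x, y, z), 0.10 to 0.20 kg, lying flat on the bed in front of the rail (between rail and robot), turned up to 0.3 rad either way. Origin at the centre of its underside, y along its length.
- bar_left (a point): Centre of the bar's left end face (y = +90 mm of the bar, half its height). When the bar is flush this point lies at x = 53 mm of the fixture frame.
- bar_right (a point): Centre of the bar's right end face (y = -90 mm of the bar, half its height). When the bar is flush this point lies at x = 53 mm of the fixture frame.
- gate: Sloping gate plate of the console. Origin: middle of the gate opening, in the plane of the steel gate leaves; x points up the 26 degree slope away from the robot, y left, z out of the plate (leaning 26 degrees towards the robot). Blue rim 128 x 124 mm, up to z = 9 mm. Slots are 14 mm wide; centre lines of the legs at y = -14 mm (both right legs) and y = +14 mm (left leg).
- lever_joint (a point): Universal joint of the lever, inside the console at (0, 0, -100) mm of the gate frame. With F the swing up the slope and S the swing to the left, the knob's centre is at (160 sin F cos S, 160 sin S, -100 + 160 cos F cos S) mm of the gate frame. Right legs: S about -0.14, left leg +0.14; S stops at 0.16 either way. Start: F = -0.36 to -0.33, S = -0.14.
- first_crossing (a point): Mean place of the first crossing (lower right leg to left leg), at gate x = -17 mm, y = 0. The true centre line, which is not measured, lies between x = -22.5 and -11.5 mm. The lower right leg ends there in a hard stop: the shaft's centre stops 2 mm beyond the centre line.
- second_crossing (a point): Mean place of the second crossing (left leg to upper right leg), at gate x = +17 mm, y = 0. The true centre line, which is not measured, lies between x = +11.5 and +22.5 mm. The left leg ends there in a hard stop: the shaft's centre stops 2 mm beyond the centre line.
- home (a point): Where the knob's centre is when the lever is fully home at the top end of the upper right leg: F = +0.363, S = -0.14, that is about (56, -22, 48) mm of the gate frame.
- knob (a point): Centre of the lever's red rubber-coated ball knob, 36 mm across, which swivels freely on a 10 mm steel shaft. Best gripped with the fingers left and right of the ball and the tool along the gate's z axis (tilted 26 degrees), the shaft then tilting under it. Light friction, about 1 N at the knob; the lever stays where it is left, and is hard against the gate's stops.
- tip_box: Bystander: blue pipette tip box with clear lid, 86 x 118 mm, 73 mm tall, on the worktop to the right of the fixture. Origin at the centre of its underside. Leave it alone.
- culture_dish: Bystander: round covered culture dish with red medium, 62 mm across, 15 mm tall, on the worktop at the front left. Origin at the centre of its underside. Leave it alone.
Things that resemble listed ones, but are neither listed nor needed, are in the scene too. There is more than one size of the test_bar; the one meant has the size given above.

How it is judged:
By the outcome, as a careful person would: the job done as asked, in the order asked, and still so for the second after the job is handed in, with the robot touching nothing.
It also fails if it takes over 72 s, if anything falls off the work surface, if the arm or the gripper's body presses on something with over 40 N, if the wrist force passes 120 N, or if a joint passes its speed limit or range.

ROBOT

A 6-joint arm with a two-finger parallel gripper is mounted at the origin on a cart in front of the work surface, level with it; the furniture and walls round the work are solid. World frame = base frame: x ahead of the robot, y to its left, z up, the work surface at z = 0. Lengths are in m, angles in rad, forces in N, time in s.
With the tool pointing down it reaches from about 0.35 to 0.85 m from the base axis. Payload 8.1 kg.
Tool frame: the origin (TCP) lies at the very end of the fingers, on their centre line; the grasp point (between the pads) lies 19 mm behind it; z points along the fingers, y is the direction in which the jaws open and shut (so a half turn about z gives the same grasp; the last joint's range is limited). The gripper opens to 93 mm and grips with 3 to 60 N. Pads are 15 mm wide; open, the fingers measure 128 mm over their backs; the gripper's body (75 mm by 188 mm) begins 65 mm behind the grasp point.
Start: joints at [-1.312, 0.13, 1.488, -0, 1.523, -0.085], TCP at [0.202, -0.565, 0.219] pointing down, gripper open.
Joint ranges: [-2.96, 2.96], [-0.89, 2.26], [0.02, 2.5], [-1.34, 4.48], [0, 2.73], [-2.66, 2.66]. Speed limits (rad/s): [2.39, 2.39, 2.79, 3.14, 3.14, 3.14].

INTERFACE

Orientations are given as a rotation vector (axis times angle).
In Python, from plant import monitor, eyes, job gives the robot as it stands.
- The arm moves only by the tool servo_tool, never from a script. Its argument "plan" is a list that holds one entry, the list of rows, each a list of 7 numbers: the closure, from -1 (fully open) to 1 (shut), so that 0 is half open, then the shift along the world's x, y, z in mm, then the turn, a rotation vector about the world's x, y, z in rad. In form: [[[hand, dx, dy, dz, ax, ay, az], ...]]. A call has 1 to 12 rows; each row shifts and turns the commanded pose from where the row before left it; what a row does not reach is not made up. A row lasts 1/10 s, in which the tool goes at most 50 mm and 8.59 degrees, less where a joint would pass 70% of its speed; a pose out of reach is approached as far as the arm can. A call with a gripper value outside its range is refused whole. The fingers move at their own pace and stop on an object; "force" is the grip in N (left out, the last holds). Time passes only in rows, so rows that do not move let the fingers close. It gives the time, the measured TCP pose, the force and the opening at its end, in the units of the state.
- monitor.read_state(): the state, without advancing time (a new reading comes with each control period).
- eyes.read_camera(name): name is "side" or "top"; returns the picture (384x512x3 uint8, red, green, blue); there is no depth.
- eyes.camera_info(name): a dict with "mtx" (3x3 intrinsics, pixels), "D" ([k1, k2, p1, p2, k3] as OpenCV has them; the pictures are not rectified), "R" (3x3) and "t" (3): a world point X has camera coordinates R X + t. Camera axes: x right, y down, z forward; pixel columns grow to the right and rows downward; lengths in m; the calibration is good to about 2 mm. A picture is of the moment at which its call begins. camera_info takes no time and is no camera call.
- job.close_job(): hands the job in, once; it reports no verdict.
The state is a dict: "t": time; "q": joint angles; "dq": joint speeds; "joint_torque": joint torques, N m; "tool_pos": TCP position; "orientation": TCP orientation; "force": force on the tool from outside, world axes, zero at the start; "wrist_torque": the same for the moment, N m; "opening": finger opening in m.
Only numpy, scipy, OpenCV 4.12 (cv2) and the standard library are available. Lean on these libraries where they do the work, as an engineer would, in place of code of your own. Each camera call takes 0.05 s, during which the arm holds its last target. There are 200 camera calls.

## Working session

There is one attempt and no reset: what is moved stays moved. The work goes in short steps, Python scripts to look and compute and a tool call to move; the robot and the scene stay as the last step left them, time stands still between calls to the robot, and variables do not carry over. Pictures are saved under pics/ and viewed, about 8 in all and at most 12, crops included, and the job is handed in when it is done.

Besides the shell and the picture viewer there is one more tool, called after "Call:" as name(argument=value, ...), one argument or row to a line, values as JSON. servo_tool: Moves the arm, as the interface text tells. Its arguments: {"type":"object","properties":{"plan":{"type":"array"},"force":{"type":"number"}},"required":["plan"]}

```bash
mkdir -p pics; ls; python3 - <<'E'
from plant import monitor, eyes, job
import cv2, numpy as np
for n in ("side","top"):
    im=eyes.read_camera(n); cv2.imwrite(f"pics/{n}0.png",im[:,:,::-1])
    c=eyes.camera_info(n); print(n,np.array(c["mtx"]).round(1).tolist(),np.array(c["D"]).round(3).tolist(),"C",(-np.array(c["R"]).T@np.array(c["t"])).round(3), "fwd",np.array(c["R"])[2].round(2))
print(monitor.read_state())
a=cv2.imread("pics/side0.png");b=cv2.imread("pics/top0.png")
cv2.imwrite("pics/both0.png",cv2.resize(np.vstack([a,b]),None,fx=.78,fy=.78))
E
```

```text
pics
side [[486.4, 0.0, 257.3], [0.0, 486.4, 186.2], [0.0, 0.0, 1.0]] [0.046, 0.0, 0.0, 0.0, 0.0] C [-0.137  1.019  1.078] fwd [ 0.43 -0.69 -0.58]
top [[470.4, 0.0, 252.1], [0.0, 470.4, 197.8], [0.0, 0.0, 1.0]] [-0.176, 0.0, 0.0, 0.0, 0.0] C [0.333 0.003 1.767] fwd [ 0.13 -0.01 -0.99]
{'t': 0.1, 'q': array([-1.31240134e+00,  1.31084595e-01,  1.48914942e+00,  6.77676046e-06,
        1.52301342e+00, -8.54256607e-02]), 'dq': array([ 0.00151329, -0.00058423, -0.00344202,  0.00146668, -0.00051393,
       -0.00186267]), 'joint_torque': array([ 1.59569096e-03, -5.61347151e+01, -4.93091798e+01,  7.70515529e-02,
        2.92655913e-02, -5.73272791e-05]), 'tool_pos': array([ 0.20213026, -0.56438671,  0.21770449]), 'orientation': array([-3.09366009e+00, -5.37133368e-01,  2.13816025e-04]), 'force': array([ 0.09652001, -0.02761689,  0.09786907]), 'wrist_torque': array([-0.02362834,  0.00338813, -0.00368485]), 'opening': 0.09287101520622254}
```

View pics/side0.png

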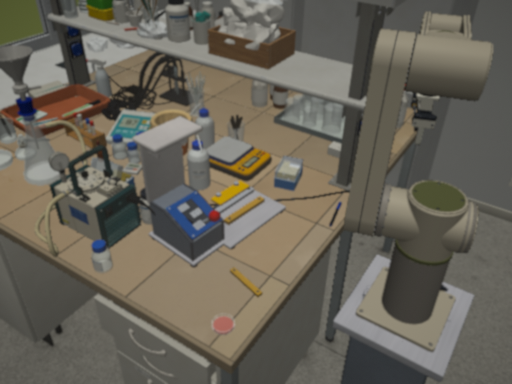

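View pics/top0.png

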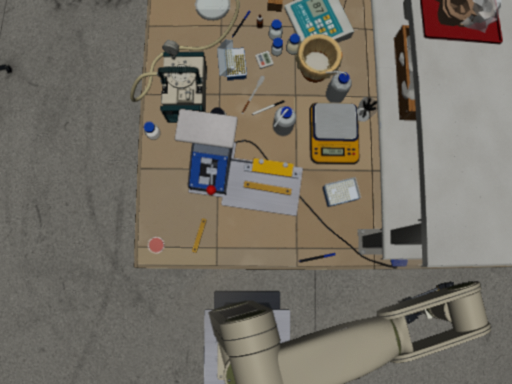

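The side view shows the red knob at (214,216), the brass bar on the bed at (245,209) and the yellow hold-down at (230,193). In the top view the knob is at (211,189), the bed bar at (268,187) and the hold-down at (272,168).

Things that could be confused with what I want:
- **Bar:** the bed bar at top (268,187), the loose brass strip on the worktop at top (200,235), and the yellow hold-down at (272,168). I choose the one on the bed.
- **Knob:** the red ball at (211,189), against the culture dish at (156,245).

Next is a close crop to check this.

```bash
cat > h.py <<'E'
import cv2, numpy as np
from plant import monitor, eyes, job
C={n:{k:np.array(v,float) for k,v in eyes.camera_info(n).items() if k in("mtx","D","R","t")} for n in("side","top")}
def ray(n,p):
    c=C[n]; u=cv2.undistortPoints(np.array(p,float).reshape(-1,1,2),c["mtx"],c["D"]).reshape(-1,2)
    d=np.c_[u,np.ones(len(u))]@c["R"]; return -c["R"].T@c["t"], d/np.linalg.norm(d,axis=1)[:,None]
def onz(n,p,z):
    o,d=ray(n,p); return o+d*((z-o[2])/d[:,2])[:,None]
def tri(ps,pt):
    o1,d1=ray("side",ps);o2,d2=ray("top",pt);d1=d1[0];d2=d2[0]
    s=np.linalg.lstsq(np.c_[d1,-d2],o2-o1,rcond=None)[0]
    a=o1+s[0]*d1;b=o2+s[1]*d2; return (a+b)/2,np.linalg.norm(a-b)*1e3
def proj(n,X):
    c=C[n]; return cv2.projectPoints(np.array(X,float).reshape(-1,1,3),cv2.Rodrigues(c["R"])[0],c["t"],c["mtx"],c["D"])[0].reshape(-1,2)
def blobs(im,lo,hi,roi,amin=15):
    h=cv2.cvtColor(im,cv2.COLOR_RGB2HSV); m=cv2.inRange(h,np.array(lo),np.array(hi))
    k=np.zeros_like(m); x0,y0,x1,y1=roi; k[y0:y1,x0:x1]=m[y0:y1,x0:x1]
    cs=cv2.findContours(k,cv2.RETR_EXTERNAL,cv2.CHAIN_APPROX_NONE)[0]
    return sorted([c for c in cs if cv2.contourArea(c)>=amin],key=cv2.contourArea)[::-1],k
E
python3 - <<'E'
from h import *
s=cv2.imread("pics/side0.png");t=cv2.imread("pics/top0.png")
a=cv2.resize(s[165:265,140:290],(800,533),interpolation=cv2.INTER_CUBIC)
b=cv2.resize(t[105:225,170:310],(700,600),interpolation=cv2.INTER_CUBIC)
cv2.imwrite("pics/cs.png",a);cv2.imwrite("pics/ct.png",b)
for n,im,roi in(("side",s,(140,165,300,265)),("top",t,(170,105,310,225))):
    rgb=im[:,:,::-1].copy()
    for nm,lo,hi in(("red",(0,150,100),(6,255,255)),("red2",(174,150,80),(180,255,255)),("yel",(14,130,100),(32,255,255))):
        for c in blobs(rgb,lo,hi,roi)[0][:4]:
            r=cv2.minAreaRect(c);print(n,nm,cv2.contourArea(c),cv2.boxPoints(r).round(1).tolist(),"c",np.round(r[0],1),np.round(r[1],1), cv2.cvtColor(rgb,cv2.COLOR_RGB2HSV)[int(r[0][1]),int(r[0][0])])
E
```

```text
side red 46.5 [[210.0, 211.0], [218.0, 211.0], [218.0, 219.0], [210.0, 219.0]] c [214. 215.] [8. 8.] [  2 199 150]
side yel 326.5 [[210.1999969482422, 197.6999969482422], [243.5, 176.8000030517578], [249.3000030517578, 186.1999969482422], [216.0, 207.0]] c [229.8 191.9] [11.  39.3] [ 24 247 186]
side yel 186.0 [[219.0, 165.0], [260.0, 165.0], [260.0, 174.0], [219.0, 174.0]] c [239.5 169.5] [ 9. 41.] [ 20 186 130]
side yel 171.0 [[224.3000030517578, 218.89999389648438], [260.1000061035156, 196.0], [262.8999938964844, 200.39999389648438], [227.10000610351562, 223.3000030517578]] c [243.6 209.7] [ 5.2 42.5] [ 20 168 162]
top red 38.5 [[207.0, 186.0], [214.0, 186.0], [214.0, 193.0], [207.0, 193.0]] c [210.5 189.5] [7. 7.] [  1 233 163]
top yel 449.5 [[251.3000030517578, 170.89999389648438], [253.1999969482422, 157.3000030517578], [293.29998779296875, 163.0], [291.29998779296875, 176.60000610351562]] c [272.3 167. ] [40.4 13.7] [ 23 239 176]
top yel 201.5 [[243.60000610351562, 186.1999969482422], [244.5, 181.0], [290.70001220703125, 189.0], [289.79998779296875, 194.1999969482422]] c [267.2 187.6] [46.9  5.3] [ 20 186 148]
top yel 17.5 [[200.0, 219.0], [205.0, 219.0], [205.0, 224.0], [200.0, 224.0]] c [202.5 221.5] [5. 5.] [ 20 154 116]
```

View pics/cs.png

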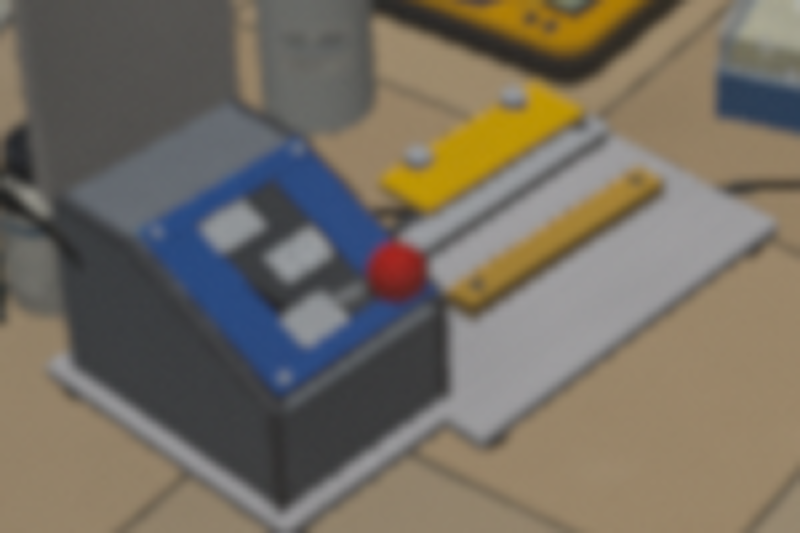

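View pics/ct.png

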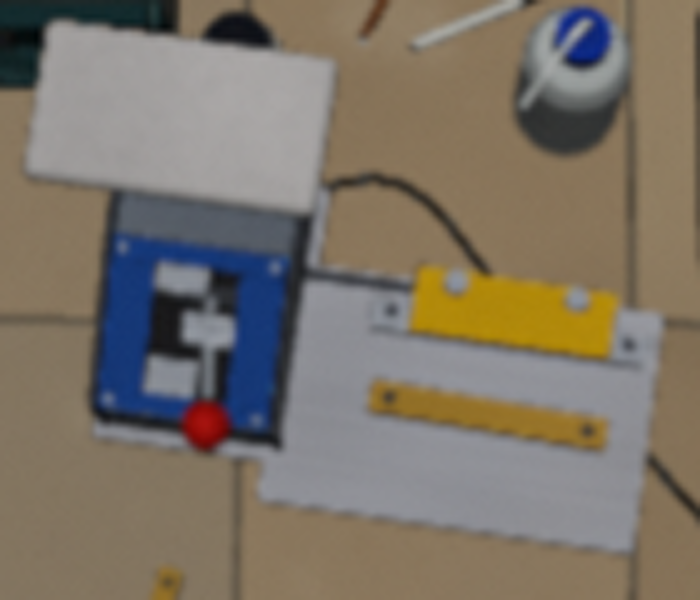

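The crops confirm it: the bar on the bed (top crop 370–605, 380–450) lies in front of the rail's dark edge. The red knob is at top crop (206,425), at the bottom right of the gate. Next I measure the fixture frame, bar and knob.

```bash
cat > m.py <<'E'
from h import *
def linefit(P):
    v=cv2.fitLine(P[:,:2].astype(np.float32),cv2.DIST_HUBER,0,.01,.01).ravel(); return v
def subedge(im,n,a,b,z,w=5,N=40):
    """strongest gradient across the segment a-b (pixels), cast on z"""
    g=cv2.GaussianBlur(cv2.cvtColor(im,cv2.COLOR_RGB2GRAY).astype(np.float32),(3,3),0)
    a=np.array(a,float);b=np.array(b,float);d=(b-a)/np.linalg.norm(b-a);nn=np.array([-d[1],d[0]]);o=[]
    s=np.arange(-w,w+.01,.1)
    for f in np.linspace(.06,.94,N):
        p=a+f*(b-a)+s[:,None]*nn
        v=cv2.remap(g,p[:,0].astype(np.float32)[None],p[:,1].astype(np.float32)[None],cv2.INTER_CUBIC)[0]
        gr=abs(np.gradient(v)); k=gr.argmax(); o.append(p[k])
    return onz(n,np.array(o),z)
E
python3 - <<'E'
from m import *
t=cv2.imread("pics/top0.png")[:,:,::-1].copy();s=cv2.imread("pics/side0.png")[:,:,::-1].copy()
T=lambda x,y:(170+x/5-.4,105+y/5-.4); S=lambda x,y:(140+x/5.333-.4,165+y/5.333-.4)
L={}
for nm,im,n,a,b in(("front","t","top",T(258,500),T(632,550)),("right","t","top",T(632,550),T(662,312)),
  ("frontS","s","side",S(490,440),S(775,225)),("rightS","s","side",S(775,225),S(610,125))):
    P=subedge(t if im=="t" else s,n,a,b,.022,3); v=linefit(P); 
    r=np.abs((P[:,:2]-v[2:])@[-v[1],v[0]])
    print(nm,"ang",np.degrees(np.arctan2(v[1],v[0])).round(2),"pt",v[2:].round(4),"med res mm",(np.median(r)*1e3).round(2)); L[nm]=v
def ix(u,v): 
    k=np.linalg.solve(np.c_[u[:2],-v[:2]],v[2:]-u[2:]); return u[2:]+k[0]*u[:2]
for q in("","S"):
    print("corner right-front",q,ix(L["front"+q],L["right"+q]).round(4))
def cen(im,roi,lo,hi,i=0):
    c=blobs(im,lo,hi,roi)[0][i]; M=cv2.moments(c); return M["m10"]/M["m00"],M["m01"]/M["m00"]
ks=cen(s,(140,165,300,265),(0,150,80),(7,255,255));kt=cen(t,(170,105,310,225),(0,150,80),(7,255,255))
print("knob",tri(ks,kt))
def ends(im,roi,i):
    c=blobs(im,(14,110,80),(32,255,255),roi)[0][i]; b=cv2.boxPoints(cv2.minAreaRect(c)); 
    c=c.reshape(-1,2).astype(float); m=c.mean(0); d=np.linalg.svd(c-m)[2][0]; p=(c-m)@d; m=np.array(cv2.minAreaRect(c.astype(np.float32))[0]); d*=np.sign(d[0]); return m,d,c
mt,_,_=ends(t,(230,178,300,200),0); ms,_,_=ends(s,(222,193,268,226),0)
print("bar centre",mt,ms,tri(ms,mt))
# bar ends by mask on top-face height
for im,n,roi in((t,"top",(230,178,300,200)),(s,"side",(222,193,268,226))):
    m,d,c=ends(im,roi,0); P=onz(n,c,.038)[:,:2]; r=cv2.minAreaRect((P*1000).astype(np.float32)); print(n,"bar rect mm",np.round(r[0],1),np.round(r[1],1),round(r[2],1))
# screws on the bar, tri
print("bar screws",tri(S(477,285),T(389,398)),tri(S(637,180),T(587,430)))
# gate screws L/R lower, upper
for a,b in((S(285,377),T(108,398)),(S(155,231),T(123,246)),(S(298,148),T(276,268))): print("gate screw",tri(a,b))
print("canopy front R",onz("top",[T(312,213),T(28,178)],.375))
E
```

```text
front ang 82.38 pt [ 0.5209 -0.0514] med res mm 0.96
right ang -7.5 pt [ 0.606  -0.1961] med res mm 0.9
frontS ang 82.21 pt [ 0.5229 -0.0143] med res mm 0.94
rightS ang -6.77 pt [ 0.5769 -0.188 ] med res mm 1.58
corner right-front  [ 0.5034 -0.1826]
corner right-front S [ 0.5004 -0.1789]
knob (array([0.57433188, 0.12905457, 0.15098308]), np.float64(2.814434225673744))
bar centre [267.05484009 187.68188477] [243.56498718 209.60110474] (array([ 0.60380102, -0.07238358,  0.02767945]), np.float64(4.397359206109152))
top bar rect mm [600.3 -73. ] [175.   21.9] 80.6
side bar rect mm [598.2 -64. ] [179.5  25.7] 80.7
bar screws (array([0.61416984, 0.000732  , 0.03491547]), np.float64(2.0168335380279547)) (array([ 0.59070027, -0.14726202,  0.03581285]), np.float64(1.0991368011676155))
gate screw (array([0.59991315, 0.20128563, 0.11171462]), np.float64(1.27036045428541))
gate screw (array([0.70035233, 0.18807115, 0.16119845]), np.float64(2.826096607933958))
gate screw (array([0.68500691, 0.08045925, 0.16074634]), np.float64(1.9847988236058158))
canopy front R [[0.67153026 0.0483245  0.375     ]
 [0.69261848 0.22210629 0.375     ]]
```

Fixture yaw comes out at about −7.55°, with the origin near (0.6045, 0.0224). Predicting the canopy edge from that gives (0.680, 0.139) against a measured (0.682, 0.135), so they agree. The bar is about 45 mm from the rail and turned about −1.7°. I'll push it with both open fingers, moving in by an inner path that avoids the shelf post.

Call:
servo_tool(
  plan=[
    [[-1,0,36,0,0,0,-0.08],[-1,0,36,0,0,0,-0.08],[-1,0,36,0,0,0,-0.08],[-1,0,36,0,0,0,-0.08],[-1,0,36,0,0,0,-0.08],[-1,0,36,0,0,0,-0.075],[-1,25,41,0,0,0,0],[-1,25,41,0,0,0,0],[-1,25,41,0,0,0,0],[-1,25,41,0,0,0,0],[-1,25,41,0,0,0,0],[-1,25,41,0,0,0,0]],
  ],
)

```text
t: 1.3
tool_pos: [0.3527, -0.101, 0.2186]
orientation: [3.135, -0.206, 0.001]
force: [1.9, 0.2, -0.5]
opening: 0.0933
```

Call:
servo_tool(
  plan=[
    [[-1,35,6,-15,0,0,0],[-1,35,6,-15,0,0,0],[-1,35,6,-15,0,0,0],[-1,35,6,-15,0,0,0],[-1,35,6,-15,0,0,0],[-1,35,6,-15,0,0,0],[-1,0,0,-22,0,0,0],[-1,0,0,-22,0,0,0],[-1,0,0,-22,0,0,0],[-1,0,0,0,0,0,0],[-1,0,0,0,0,0,0]],
  ],
)

```text
t: 2.4
tool_pos: [0.5617, -0.0668, 0.0624]
orientation: [-3.135, 0.206, 0.003]
force: [0.2, -0.3, 0.5]
opening: 0.0931
```

Call:
servo_tool(
  plan=[
    [[-1,0,0,-17,0,0,0],[-1,0,0,-12,0,0,0],[-1,0,0,-4,0,0,0],[-1,0,0,0,0,0,0],[-1,5,-0.65,0,0,0,0],[-1,5,-0.65,0,0,0,0],[-1,5,-0.65,0,0,0,0],[-1,5,-0.65,0,0,0,0],[-1,5,-0.65,0,0,0,0],[-1,5,-0.65,0,0,0,0],[-1,5,-0.65,0,0,0,0],[-1,5,-0.65,0,0,0,0]],
  ],
)

```text
t: 3.6
tool_pos: [0.6026, -0.0721, 0.0295]
orientation: [-3.135, 0.206, 0.0]
force: [-1.5, 0.4, 0.7]
opening: 0.0932
```

Call:
servo_tool(
  plan=[
    [[-1,4,-0.52,0,0,0,0],[-1,4,-0.52,0,0,0,0],[-1,2,-0.26,0,0,0,0],[-1,0,0,0,0,0,0]],
  ],
)

```text
t: 4.0
tool_pos: [0.6127, -0.0734, 0.0297]
orientation: [3.135, -0.206, 0.001]
force: [0.1, -0.0, 1.5]
opening: 0.0931
```

```bash
python3 - <<'E'
from h import *
s=monitor.read_state();print(s["force"].round(2),s["wrist_torque"].round(2),s["tool_pos"])
im=eyes.read_camera("side")[:,:,::-1]; im2=eyes.read_camera("top")[:,:,::-1]
a=cv2.resize(im[150:270,140:300],(533,400),interpolation=cv2.INTER_CUBIC)
b=cv2.resize(im2[130:220,210:310],(267,240),interpolation=cv2.INTER_CUBIC)
c=np.zeros((400,800,3),np.uint8);c[:,:533]=a;c[:240,533:]=b;cv2.imwrite("pics/p1.png",c)
E
```

```text
[ 0.13 -0.01  1.47] [ 0.07  0.01 -0.02] [ 0.61266553 -0.07343989  0.02965408]
```

View pics/p1.png

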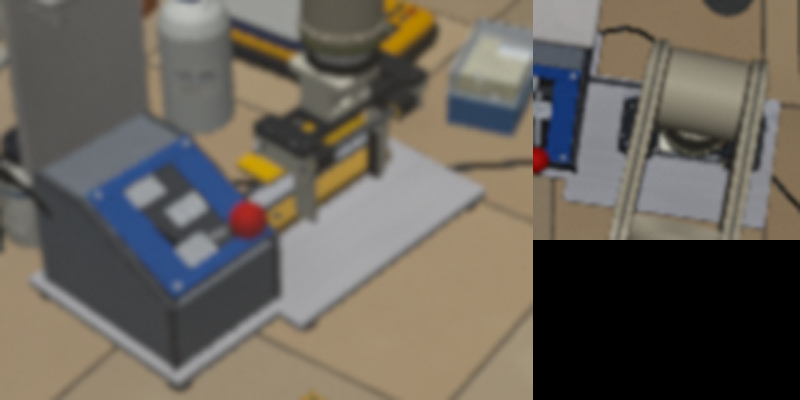

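The picture shows both fingers behind the bar (side crop 310,190 and 380,145), with a small gap to the rail still to close. I'll carry on slowly and watch the force.

Call:
servo_tool(
  plan=[
    [[-1,2,-0.26,0,0,0,0],[-1,2,-0.26,0,0,0,0],[-1,2,-0.26,0,0,0,0],[-1,2,-0.26,0,0,0,0],[-1,1,-0.13,0,0,0,0],[-1,0,0,0,0,0,0]],
  ],
)

```text
t: 4.7
tool_pos: [0.6216, -0.0746, 0.0297]
orientation: [3.135, -0.206, 0.001]
force: [0.1, 0.4, -0.5]
opening: 0.0926
```

Call:
servo_tool(
  plan=[
    [[-1,1,-0.13,0,0,0,0],[-1,1,-0.13,0,0,0,0],[-1,0,0,0,0,0,0]],
  ],
)

```text
t: 5.0
tool_pos: [0.6228, -0.0746, 0.0296]
orientation: [-3.135, 0.206, 0.002]
force: [-4.5, 1.0, 2.3]
opening: 0.0933
```

Call:
servo_tool(
  plan=[
    [[-1,1,-0.13,0,0,0,0],[-1,1,-0.13,0,0,0,0],[-1,0,0,0,0,0,0]],
  ],
)

```text
t: 5.3
tool_pos: [0.623, -0.0747, 0.0294]
orientation: [-3.134, 0.207, 0.008]
force: [-13.6, 2.4, 10.6]
opening: 0.0931
```

```bash
python3 - <<'E'
from h import *
s=monitor.read_state();print(s["force"].round(2),s["wrist_torque"].round(2),s["tool_pos"],s["orientation"])
E
```

```text
[-13.58   2.36  10.57] [ 0.04  2.43 -0.69] [ 0.62301325 -0.07470444  0.02942889] [-3.134319    0.2067763   0.00787335]
```

The torque (−0.69 N·m) says only the right finger is bearing, so the tool line isn't quite parallel to the rail. I'll turn the tool slightly clockwise to seat the left end.

Call:
servo_tool(
  plan=[
    [[-1,0,0,0,0,0,-0.01],[-1,0,0,0,0,0,-0.01],[-1,0,0,0,0,0,0],[-1,0,0,0,0,0,0]],
  ],
)

```text
t: 5.7
tool_pos: [0.6226, -0.0745, 0.0293]
orientation: [-3.132, 0.235, 0.009]
force: [-14.9, 0.5, 11.0]
opening: 0.0927
```

```bash
python3 - <<'E'
from h import *
s=monitor.read_state();print(s["force"].round(2),s["wrist_torque"].round(2),s["tool_pos"],s["orientation"])
E
```

```text
[-14.94   0.46  11.04] [0.88 2.56 0.84] [ 0.62262291 -0.07448117  0.0293068 ] [-3.13223339  0.23528866  0.00900492]
```

Call:
servo_tool(
  plan=[
    [[-1,0,0,0,0,0,0.01],[-1,0,0,0,0,0,0],[-1,0,0,0,0,0,0]],
  ],
)

```text
t: 6.0
tool_pos: [0.6231, -0.0746, 0.0293]
orientation: [-3.134, 0.22, 0.007]
force: [-12.3, 1.5, 9.2]
opening: 0.0932
```

```bash
python3 - <<'E'
from h import *
s=monitor.read_state();print(s["force"].round(2),s["wrist_torque"].round(2),s["tool_pos"],s["orientation"])
E
```

```text
[-12.31   1.46   9.2 ] [0.7  2.17 0.69] [ 0.62307584 -0.07464676  0.02932209] [-3.13351104  0.21993411  0.0073731 ]
```

Angle midway gives the rail yaw: about −7.8°, and the bar has now been pressed home at both ends. I'll retract, rise, and tilt the tool on the way to the pre-grasp above the knob.

Call:
servo_tool(
  plan=[
    [[-1,-4,0.5,0,0,0,0],[-1,-10,1.4,0,0,0,0],[-1,-13,1.8,0,0,0,0],[-1,-13,1.8,10,0,0,0],[-1,0,0,40,0,0,0],[-1,0,0,40,0,0,0],[-1,0,0,40,0,0,0],[-1,0,0,40,0,0,0],[-1,0,0,40,0,0,0],[-1,0,0,0,0,0,0]],
  ],
)

```text
t: 7.0
tool_pos: [0.589, -0.0704, 0.2478]
orientation: [3.132, -0.221, 0.021]
force: [1.1, -1.1, 0.9]
opening: 0.0928
```

Call:
servo_tool(
  plan=[
    [[-1,-8,30,0,-0.0123,-0.09,0],[-1,-8,35,0,-0.0123,-0.09,0],[-1,-8,35,0,-0.0123,-0.09,0],[-1,-8,35,0,-0.0123,-0.09,0],[-1,-8,35,0,-0.0123,-0.09,0],[-1,0,33,0,0,0,0],[-1,0,0,0,0,0,0],[-1,0,0,0,0,0,0]],
  ],
)

```text
t: 7.8
tool_pos: [0.5453, 0.1342, 0.2397]
orientation: [3.026, -0.21, 0.7]
force: [0.1, 0.2, 0.5]
opening: 0.093
```

```bash
cat > g.py <<'E'
from h import *
from scipy.spatial.transform import Rotation as Ro
yaw=-.136; X=np.array([np.cos(yaw),np.sin(yaw),0]);Y=np.array([-X[1],X[0],0]);Z=np.array([0,0,1.])
a=np.radians(26);GX=np.cos(a)*X+np.sin(a)*Z;GZ=-np.sin(a)*X+np.cos(a)*Z
RG=np.c_[GX,Y,GZ]
def st():
    s=monitor.read_state();R=Ro.from_rotvec(s["orientation"]).as_matrix()
    gp=s["tool_pos"]-.019*R[:,2]
    print("t",round(s["t"],2),"tcp",s["tool_pos"].round(4),"grasp",gp.round(4),"toolz.gate",(RG.T@R[:,2]).round(3),"tooly.gate",(RG.T@R[:,1]).round(3),"F gate",(RG.T@s["force"]).round(1),"open",round(s["opening"],4)); return s,R,gp
E
python3 - <<'E'
from g import *
s,R,gp=st()
k=[]
P={}
for n,roi in(("side",(140,165,300,265)),("top",(170,105,310,225))):
    im=eyes.read_camera(n); cv2.imwrite(f"pics/{n}2.png",im[:,:,::-1])
    c=blobs(im,(0,150,80),(7,255,255),roi,5)[0]; print(n,[cv2.boundingRect(q) for q in c])
b=cv2.imread("pics/top2.png");a=cv2.imread("pics/side2.png")
c=np.zeros((600,800,3),np.uint8);c[:360,:400]=cv2.resize(b[130:220,210:310],(400,360),interpolation=cv2.INTER_CUBIC)
c[:400,400:]=cv2.resize(a[130:270,150:290],(400,400),interpolation=cv2.INTER_CUBIC);cv2.imwrite("pics/p2.png",c[:400])
E
```

```text
t 7.8 tcp [0.5453 0.1342 0.2397] grasp [0.537  0.1353 0.2567] toolz.gate [ 0.001  0.001 -1.   ] tooly.gate [-0.003 -1.    -0.001] F gate [0.3 0.2 0.4] open 0.093
side [(210, 211, 10, 9)]
top [(206, 185, 9, 10)]
```

View pics/p2.png

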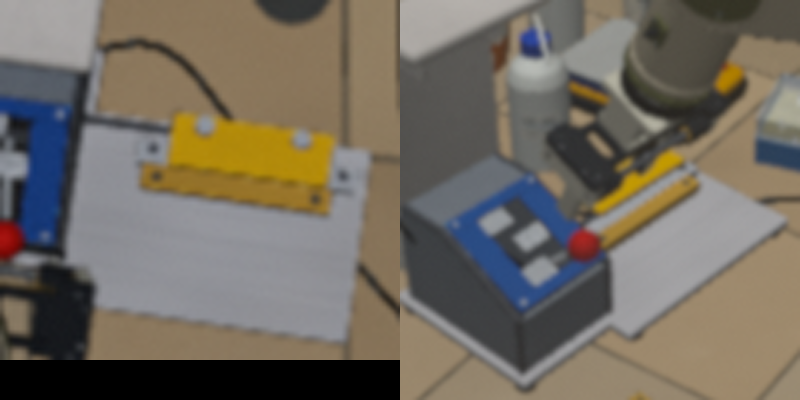

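The bar sits against the rail: its screw line slopes 0.146 in the image against the rail's 0.141. The knob at side crop (584,245) is clear, and the tool axis matches gate z. I'll descend along the tool axis.

Call:
servo_tool(
  plan=[
    [[-1,-14,1.5,0,0,0,0],[-1,8.5,-1.3,-17.6,0,0,0],[-1,8.5,-1.3,-17.6,0,0,0],[-1,8.5,-1.3,-17.6,0,0,0],[-1,8.5,-1.3,-17.6,0,0,0],[-1,8.5,-1.3,-17.6,0,0,0],[-1,8.5,-1.3,-17.6,0,0,0],[-1,0,0,0,0,0,0],[-1,0,0,0,0,0,0]],
  ],
)

```text
t: 8.8
tool_pos: [0.5824, 0.1258, 0.1338]
orientation: [3.024, -0.217, 0.697]
force: [0.6, -0.9, 0.0]
opening: 0.093
```

```bash
python3 - <<'E'
from g import *
s,R,gp=st()
k0=np.array([.5743,.1291,.151]); print("knob-grasp gate mm",(RG.T@(k0-gp)*1e3).round(1))
a=eyes.read_camera("side")[:,:,::-1]
# predicted pixel of grasp point
p=proj("side",gp)[0]; print(p)
cv2.imwrite("pics/p3.png",cv2.resize(a[150:250,150:270],(720,600),interpolation=cv2.INTER_CUBIC))
E
```

```text
t 8.8 tcp [0.5824 0.1258 0.1338] grasp [0.5741 0.1269 0.1509] toolz.gate [-0.001 -0.001 -1.   ] tooly.gate [-0.007 -1.     0.001] F gate [ 0.6 -0.8 -0.3] open 0.093
knob-grasp gate mm [-0.1  2.2  0.2]
[215.0300232  215.13508054]
```

View pics/p3.png

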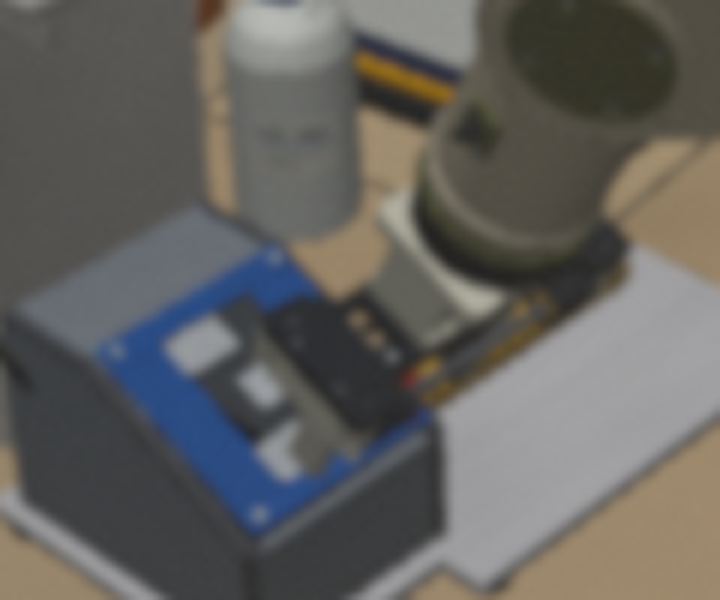

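The fingers straddle the knob, with its red just visible between them at (412,378). I'll close the gripper with a 2 mm shift along y.

Call:
servo_tool(
  plan=[
    [[-0.5,0.3,2,0,0,0,0],[0,0,0,0,0,0,0],[0.5,0,0,0,0,0,0],[1,0,0,0,0,0,0],[1,0,0,0,0,0,0],[1,0,0,0,0,0,0],[1,0,0,0,0,0,0],[1,0,0,0,0,0,0]],
  ],
  force=25,
)

```text
t: 9.65
tool_pos: [0.5825, 0.129, 0.1339]
orientation: [3.025, -0.214, 0.699]
force: [-1.0, -1.7, 1.0]
opening: 0.0347
```

```bash
python3 - <<'E'
from g import *
s,R,gp=st();print(monitor.read_state()["wrist_torque"].round(2))
E
```

```text
t 9.65 tcp [0.5825 0.129  0.1339] grasp [0.5742 0.1301 0.151 ] toolz.gate [ 0. -0. -1.] tooly.gate [-0.005 -1.     0.   ] F gate [-0.3 -1.9  1.3] open 0.0347
[-0.12  0.3  -0.  ]
```

Knob gripped, opening 34.7 mm. Now leg 1, up the slope and following the arc.

Call:
servo_tool(
  plan=[
    [[1,2.2,-0.3,2.1,0,0,0],[1,2.2,-0.3,2.1,0,0,0],[1,2.2,-0.3,2.1,0,0,0],[1,2.2,-0.3,2.1,0,0,0],[1,2.2,-0.3,2.0,0,0,0],[1,2.2,-0.3,2.0,0,0,0],[1,0,0,0,0,0,0]],
  ],
)

```text
t: 10.35
tool_pos: [0.5962, 0.1272, 0.1466]
orientation: [3.025, -0.214, 0.7]
force: [0.9, -1.4, -1.5]
opening: 0.0345
```

```bash
cat >> g.py <<'E'
K0=np.array([.5742,.1301,.151]); G0=K0-RG@np.array([-.0536,-.0223,.0491])
def gk():
    s,R,gp=st(); print("KNOB gate mm",(RG.T@(gp-G0)*1e3).round(1)); 
E
python3 -c "
from g import *
gk()"
```

```text
t 10.35 tcp [0.5962 0.1272 0.1466] grasp [0.588  0.1284 0.1637] toolz.gate [ 0.001  0.    -1.   ] tooly.gate [-0.005 -1.    -0.   ] F gate [ 0.3 -1.3 -1.9] open 0.0345
KNOB gate mm [-35.6 -22.1  54.4]
```

Call:
servo_tool(
  plan=[
    [[1,0.8,-0.11,0.6,0,0,0],[1,0.8,-0.11,0.6,0,0,0],[1,0.8,-0.11,0.6,0,0,0],[1,0.8,-0.11,0.6,0,0,0],[1,0.8,-0.11,0.6,0,0,0],[1,0,0,0,0,0,0]],
  ],
)

```text
t: 10.95
tool_pos: [0.5999, 0.1268, 0.1495]
orientation: [3.025, -0.214, 0.7]
force: [0.1, -0.8, -2.2]
opening: 0.0349
```

Call:
servo_tool(
  plan=[
    [[1,0.8,-0.11,0.6,0,0,0],[1,0.8,-0.11,0.6,0,0,0],[1,0.8,-0.11,0.6,0,0,0],[1,0,0,0,0,0,0]],
  ],
)

```text
t: 11.35
tool_pos: [0.6023, 0.1264, 0.1513]
orientation: [3.025, -0.214, 0.7]
force: [0.7, -0.4, -2.6]
opening: 0.0348
```

```bash
python3 -c "
from g import *
gk()"
```

```text
t 11.35 tcp [0.6023 0.1264 0.1513] grasp [0.5941 0.1275 0.1684] toolz.gate [ 0.001  0.    -1.   ] tooly.gate [-0.005 -1.    -0.   ] F gate [-0.5 -0.3 -2.7] open 0.0348
KNOB gate mm [-28.  -22.1  55.9]
```

Call:
servo_tool(
  plan=[
    [[1,0.8,-0.11,0.55,0,0,0],[1,0.8,-0.11,0.55,0,0,0],[1,0.8,-0.11,0.55,0,0,0],[1,0.8,-0.11,0.55,0,0,0],[1,0,0,0,0,0,0]],
  ],
)

```text
t: 11.85
tool_pos: [0.6056, 0.126, 0.1536]
orientation: [3.025, -0.214, 0.7]
force: [-0.8, -0.2, -2.0]
opening: 0.0347
```

Call:
servo_tool(
  plan=[
    [[1,0.8,-0.11,0.55,0,0,0],[1,0.8,-0.11,0.55,0,0,0],[1,0.8,-0.11,0.55,0,0,0],[1,0,0,0,0,0,0]],
  ],
)

```text
t: 12.25
tool_pos: [0.6071, 0.1257, 0.1545]
orientation: [3.026, -0.214, 0.697]
force: [-5.9, -0.1, 1.1]
opening: 0.0351
```

```bash
python3 -c "
from g import *
gk()"
```

```text
t 12.25 tcp [0.6071 0.1257 0.1545] grasp [0.5988 0.1269 0.1716] toolz.gate [-0.001 -0.    -1.   ] tooly.gate [-0.005 -1.     0.   ] F gate [-4.7 -0.9  3.5] open 0.0351
KNOB gate mm [-22.2 -22.2  56.7]
```

Call:
servo_tool(
  plan=[
    [[1,0.8,-0.11,0.5,0,0,0],[1,0.8,-0.11,0.5,0,0,0],[1,0,0,0,0,0,0]],
  ],
)

```text
t: 12.55
tool_pos: [0.6075, 0.1256, 0.1547]
orientation: [3.026, -0.214, 0.692]
force: [-12.5, -0.2, 2.8]
opening: 0.0349
```

```bash
python3 -c "
from g import *
gk()"
```

```text
t 12.55 tcp [0.6075 0.1256 0.1547] grasp [0.5993 0.1268 0.1718] toolz.gate [-0.004 -0.001 -1.   ] tooly.gate [-0.005 -1.     0.001] F gate [-9.8 -1.9  7.9] open 0.0349
KNOB gate mm [-21.7 -22.2  56.7]
```

The hard stop is firm at knob x ≈ −21.8 (gate mm). The centre line is 3.2 mm back at the knob, about −25. I'll back off and then cross left.

Call:
servo_tool(
  plan=[
    [[1,-2,0.3,-1.2,0,0,0],[1,-2,0.3,-1.2,0,0,0],[1,-1.2,0.2,-0.7,0,0,0],[1,0,0,0,0,0,0]],
  ],
)

```text
t: 12.95
tool_pos: [0.6042, 0.1263, 0.1529]
orientation: [3.025, -0.214, 0.7]
force: [3.9, 0.4, -6.1]
opening: 0.0349
```

```bash
python3 -c "
from g import *
gk()"
```

```text
t 12.95 tcp [0.6042 0.1263 0.1529] grasp [0.596  0.1274 0.1699] toolz.gate [ 0.001  0.    -1.   ] tooly.gate [-0.005 -1.    -0.   ] F gate [ 0.8  0.9 -7.2] open 0.0349
KNOB gate mm [-25.6 -22.   56.5]
```

Call:
servo_tool(
  plan=[
    [[1,0.8,3.9,-0.3,0,0,0],[1,0.5,4,0.3,0,0,0],[1,0.5,4,0.2,0,0,0],[1,0,0,0,0,0,0]],
  ],
)

```text
t: 13.35
tool_pos: [0.6063, 0.1391, 0.1541]
orientation: [3.026, -0.213, 0.701]
force: [-6.3, -0.1, 5.9]
opening: 0.0349
```

```bash
python3 -c "
from g import *
gk()"
```

```text
t 13.35 tcp [0.6063 0.1391 0.1541] grasp [0.5981 0.1402 0.1712] toolz.gate [ 0.001  0.001 -1.   ] tooly.gate [-0.005 -1.    -0.001] F gate [-3.  -0.9  8. ] open 0.0349
KNOB gate mm [-24.7  -9.   57.5]
```

Call:
servo_tool(
  plan=[
    [[1,-0.2,4.1,0.6,0,0,0],[1,0.4,4,0.2,0,0,0],[1,0.5,4,0,0,0,0],[1,0.5,4,-0.1,0,0,0],[1,0,0,0,0,0,0]],
  ],
)

```text
t: 13.85
tool_pos: [0.6071, 0.1548, 0.1535]
orientation: [3.025, -0.213, 0.699]
force: [2.1, -0.8, -2.5]
opening: 0.0348
```

```bash
python3 -c "
from g import *
gk()"
```

```text
t 13.85 tcp [0.6071 0.1548 0.1535] grasp [0.5989 0.1559 0.1706] toolz.gate [ 0.  0. -1.] tooly.gate [-0.005 -1.    -0.   ] F gate [ 0.8 -0.5 -3.2] open 0.0348
KNOB gate mm [-26.2   6.6  57.5]
```

Call:
servo_tool(
  plan=[
    [[1,0.7,4,0,0,0,0],[1,0.7,4,-0.2,0,0,0],[1,0.6,4,-0.3,0,0,0],[1,0.5,3.5,-0.4,0,0,0],[1,0,0,0,0,0,0]],
  ],
)

```text
t: 14.35
tool_pos: [0.6093, 0.1699, 0.152]
orientation: [3.025, -0.214, 0.697]
force: [4.5, -2.8, -6.0]
opening: 0.0347
```

```bash
python3 -c "
from g import *
gk()"
```

```text
t 14.35 tcp [0.6093 0.1699 0.152 ] grasp [0.6011 0.171  0.1691] toolz.gate [-0.001 -0.001 -1.   ] tooly.gate [-0.005 -1.     0.001] F gate [ 1.7 -2.2 -7.5] open 0.0347
KNOB gate mm [-26.7  21.9  56.1]
```

Reached the left leg at y ≈ 22. Going up it.

Call:
servo_tool(
  plan=[
    [[1,3.6,-0.45,1.5,0,0,0],[1,3.5,-0.45,2,0,0,0],[1,3.5,-0.45,2,0,0,0],[1,0,0,0,0,0,0]],
  ],
)

```text
t: 14.75
tool_pos: [0.6211, 0.1685, 0.1594]
orientation: [3.025, -0.214, 0.701]
force: [-1.6, 1.3, 1.4]
opening: 0.0348
```

```bash
python3 -c "
from g import *
gk()"
```

```text
t 14.75 tcp [0.6211 0.1685 0.1594] grasp [0.6129 0.1696 0.1765] toolz.gate [ 0.002  0.    -1.   ] tooly.gate [-0.006 -1.    -0.   ] F gate [-1.   1.1  2. ] open 0.0348
KNOB gate mm [-12.8  22.1  57.5]
```

Call:
servo_tool(
  plan=[
    [[1,3.5,-0.47,2,0,0,0],[1,3.5,-0.47,1.9,0,0,0],[1,3.6,-0.48,1.8,0,0,0],[1,3.6,-0.48,1.7,0,0,0],[1,3.6,-0.48,1.6,0,0,0],[1,3.6,-0.48,1.6,0,0,0],[1,2.7,-0.36,1.2,0,0,0],[1,0,0,0,0,0,0]],
  ],
)

```text
t: 15.55
tool_pos: [0.645, 0.1651, 0.1708]
orientation: [3.025, -0.214, 0.701]
force: [-2.9, 0.6, 6.0]
opening: 0.0349
```

```bash
python3 -c "
from g import *
gk()"
```

```text
t 15.55 tcp [0.645  0.1651 0.1708] grasp [0.6367 0.1663 0.1879] toolz.gate [ 0.001  0.    -1.   ] tooly.gate [-0.006 -1.    -0.   ] F gate [0.  0.2 6.7] open 0.0349
KNOB gate mm [13.9 22.  57.3]
```

Call:
servo_tool(
  plan=[
    [[1,0.7,-0.1,0.9,0,0,0],[1,0.93,-0.13,0.34,0,0,0],[1,0.93,-0.13,0.34,0,0,0],[1,0.93,-0.13,0.34,0,0,0],[1,0.93,-0.13,0.33,0,0,0],[1,0.93,-0.13,0.33,0,0,0],[1,0,0,0,0,0,0]],
  ],
)

```text
t: 16.25
tool_pos: [0.6498, 0.1643, 0.1727]
orientation: [3.025, -0.214, 0.699]
force: [-1.3, 0.5, 2.1]
opening: 0.0349
```

Call:
servo_tool(
  plan=[
    [[1,0.94,-0.13,0.32,0,0,0],[1,0.94,-0.13,0.32,0,0,0],[1,0.94,-0.13,0.32,0,0,0],[1,0,0,0,0,0,0]],
  ],
)

```text
t: 16.65
tool_pos: [0.6526, 0.164, 0.1737]
orientation: [3.025, -0.214, 0.699]
force: [-1.6, 0.7, 2.1]
opening: 0.035
```

```bash
python3 -c "
from g import *
gk()"
```

```text
t 16.65 tcp [0.6526 0.164  0.1737] grasp [0.6443 0.1651 0.1908] toolz.gate [ 0. -0. -1.] tooly.gate [-0.005 -1.     0.   ] F gate [-0.6  0.5  2.6] open 0.035
KNOB gate mm [22.  21.9 56.5]
```

Call:
servo_tool(
  plan=[
    [[1,0.95,-0.13,0.32,0,0,0],[1,0.95,-0.13,0.32,0,0,0],[1,0.95,-0.13,0.31,0,0,0],[1,0.95,-0.13,0.31,0,0,0],[1,0,0,0,0,0,0]],
  ],
)

```text
t: 17.15
tool_pos: [0.6564, 0.1634, 0.1749]
orientation: [3.025, -0.214, 0.699]
force: [-1.6, 0.3, 0.6]
opening: 0.035
```

Call:
servo_tool(
  plan=[
    [[1,0.96,-0.13,0.29,0,0,0],[1,0.96,-0.13,0.29,0,0,0],[1,0.96,-0.13,0.28,0,0,0],[1,0,0,0,0,0,0]],
  ],
)

```text
t: 17.55
tool_pos: [0.6592, 0.163, 0.1758]
orientation: [3.025, -0.214, 0.699]
force: [-0.1, -0.0, -0.6]
opening: 0.0348
```

```bash
python3 -c "
from g import *
gk()"
```

```text
t 17.55 tcp [0.6592 0.163  0.1758] grasp [0.651  0.1642 0.1929] toolz.gate [ 0. -0. -1.] tooly.gate [-0.005 -1.     0.   ] F gate [-0.4 -0.  -0.5] open 0.0348
KNOB gate mm [29.  21.9 55.4]
```

Call:
servo_tool(
  plan=[
    [[1,0.97,-0.13,0.27,0,0,0],[1,0.97,-0.13,0.27,0,0,0],[1,0.97,-0.13,0.27,0,0,0],[1,0,0,0,0,0,0]],
  ],
)

```text
t: 17.95
tool_pos: [0.6621, 0.1626, 0.1766]
orientation: [3.025, -0.214, 0.699]
force: [-0.4, 0.1, -1.4]
opening: 0.035
```

Call:
servo_tool(
  plan=[
    [[1,0.98,-0.13,0.25,0,0,0],[1,0.98,-0.13,0.25,0,0,0],[1,0,0,0,0,0,0]],
  ],
)

```text
t: 18.25
tool_pos: [0.6638, 0.1625, 0.177]
orientation: [3.025, -0.214, 0.698]
force: [-3.5, -0.8, -0.6]
opening: 0.0348
```

```bash
python3 -c "
from g import *
gk()"
```

```text
t 18.25 tcp [0.6638 0.1625 0.177 ] grasp [0.6555 0.1636 0.194 ] toolz.gate [-0. -0. -1.] tooly.gate [-0.005 -1.     0.   ] F gate [-3.2 -1.3  0.9] open 0.0348
KNOB gate mm [33.6 21.9 54.4]
```

Call:
servo_tool(
  plan=[
    [[1,0.98,-0.13,0.25,0,0,0],[1,0.98,-0.13,0.25,0,0,0],[1,0,0,0,0,0,0]],
  ],
)

```text
t: 18.55
tool_pos: [0.6646, 0.1625, 0.177]
orientation: [3.026, -0.214, 0.694]
force: [-12.7, -0.4, 3.7]
opening: 0.0349
```

```bash
python3 -c "
from g import *
gk()"
```

```text
t 18.55 tcp [0.6646 0.1625 0.177 ] grasp [0.6564 0.1636 0.1941] toolz.gate [-0.003 -0.    -1.   ] tooly.gate [-0.005 -1.     0.   ] F gate [-9.7 -2.1  8.8] open 0.0349
KNOB gate mm [34.4 22.  54.1]
```

The second stop is firm at knob x ≈ 34.3. I'll back off to ≈ 31.1 and cross right.

Call:
servo_tool(
  plan=[
    [[1,-2,0.27,-0.6,0,0,0],[1,-2,0.27,-0.6,0,0,0],[1,-1,0.14,-0.3,0,0,0],[1,0,0,0,0,0,0]],
  ],
)

```text
t: 18.95
tool_pos: [0.6612, 0.1628, 0.1764]
orientation: [3.025, -0.214, 0.7]
force: [1.7, -0.9, -2.7]
opening: 0.0347
```

```bash
python3 -c "
from g import *
gk()"
```

```text
t 18.95 tcp [0.6612 0.1628 0.1764] grasp [0.6529 0.164  0.1934] toolz.gate [ 0.001  0.    -1.   ] tooly.gate [-0.005 -1.    -0.   ] F gate [ 0.4 -0.6 -3.3] open 0.0347
KNOB gate mm [31.  21.9 55. ]
```

Call:
servo_tool(
  plan=[
    [[1,-0.6,-3.96,0.2,0,0,0],[1,-0.6,-3.96,0.2,0,0,0],[1,-0.6,-3.96,0.2,0,0,0],[1,-0.55,-3.96,0.2,0,0,0],[1,-0.55,-3.96,0.1,0,0,0],[1,0,0,0,0,0,0]],
  ],
)

```text
t: 19.55
tool_pos: [0.6584, 0.1425, 0.1779]
orientation: [3.025, -0.215, 0.701]
force: [-1.2, 0.6, 3.0]
opening: 0.0348
```

```bash
python3 -c "
from g import *
gk()"
```

```text
t 19.55 tcp [0.6584 0.1425 0.1779] grasp [0.6502 0.1437 0.1949] toolz.gate [ 0.001  0.    -1.   ] tooly.gate [-0.006 -1.    -0.   ] F gate [0.2 0.4 3.2] open 0.0348
KNOB gate mm [31.7  1.4 56.4]
```

Call:
servo_tool(
  plan=[
    [[1,-0.8,-3.96,0,0,0,0],[1,-0.6,-3.96,-0.1,0,0,0],[1,-0.5,-3.96,-0.2,0,0,0],[1,-0.45,-3.96,-0.25,0,0,0],[1,-0.45,-3.96,-0.25,0,0,0],[1,-0.4,-3.6,-0.25,0,0,0],[1,0,0,0,0,0,0]],
  ],
)

```text
t: 20.25
tool_pos: [0.6551, 0.119, 0.1763]
orientation: [3.025, -0.215, 0.7]
force: [0.1, -0.2, 5.9]
opening: 0.0348
```

```bash
python3 -c "
from g import *
gk()"
```

```text
t 20.25 tcp [0.6551 0.119  0.1763] grasp [0.6468 0.1201 0.1934] toolz.gate [ 0.001 -0.    -1.   ] tooly.gate [-0.006 -1.     0.   ] F gate [ 2.7 -0.2  5.3] open 0.0348
KNOB gate mm [ 30.9 -22.3  55.1]
```

At the upper right leg. Going up to home.

Call:
servo_tool(
  plan=[
    [[1,3.8,-0.52,1.3,0,0,0],[1,3.95,-0.55,0.95,0,0,0],[1,4,-0.55,0.85,0,0,0],[1,4,-0.55,0.8,0,0,0],[1,0,0,0,0,0,0]],
  ],
)

```text
t: 20.75
tool_pos: [0.6711, 0.1173, 0.1798]
orientation: [3.025, -0.214, 0.699]
force: [-0.0, -0.2, 2.5]
opening: 0.0353
```

```bash
python3 -c "
from g import *
gk()"
```

```text
t 20.75 tcp [0.6711 0.1173 0.1798] grasp [0.6628 0.1184 0.1968] toolz.gate [ 0. -0. -1.] tooly.gate [-0.005 -1.     0.   ] F gate [ 1.1 -0.2  2.3] open 0.0353
KNOB gate mm [ 46.8 -21.9  51.1]
```

Call:
servo_tool(
  plan=[
    [[1,2.07,-0.28,0.3,0,0,0],[1,2.07,-0.28,0.3,0,0,0],[1,2.07,-0.28,0.25,0,0,0],[1,2.07,-0.28,0.25,0,0,0],[1,0,0,0,0,0,0]],
  ],
)

```text
t: 21.25
tool_pos: [0.679, 0.1163, 0.1808]
orientation: [3.025, -0.214, 0.699]
force: [-0.7, -0.4, 0.8]
opening: 0.0351
```

Call:
servo_tool(
  plan=[
    [[1,1.05,-0.14,0.1,0,0,0],[1,1.05,-0.14,0.1,0,0,0],[1,1.05,-0.14,0.1,0,0,0],[1,0,0,0,0,0,0]],
  ],
)

```text
t: 21.65
tool_pos: [0.6819, 0.116, 0.1811]
orientation: [3.025, -0.214, 0.698]
force: [-3.2, -2.1, 1.2]
opening: 0.0349
```

```bash
python3 -c "
from g import *
gk()"
```

```text
t 21.65 tcp [0.6819 0.116  0.1811] grasp [0.6737 0.1171 0.1982] toolz.gate [-0. -0. -1.] tooly.gate [-0.005 -1.     0.   ] F gate [-2.  -2.5  2.3] open 0.0349
KNOB gate mm [ 57.3 -21.7  47.6]
```

Near the end. Pressing a little further to confirm the final stop.

Call:
servo_tool(
  plan=[
    [[1,1.05,-0.14,0.1,0,0,0],[1,1.05,-0.14,0.1,0,0,0],[1,1.05,-0.14,0.1,0,0,0],[1,0,0,0,0,0,0],[1,0,0,0,0,0,0]],
  ],
)

```text
t: 22.15
tool_pos: [0.6846, 0.1157, 0.1812]
orientation: [3.026, -0.214, 0.697]
force: [-7.7, -0.3, 4.2]
opening: 0.0351
```

```bash
python3 -c "
from g import *
gk()"
```

```text
t 22.15 tcp [0.6846 0.1157 0.1812] grasp [0.6763 0.1168 0.1983] toolz.gate [-0.001 -0.    -1.   ] tooly.gate [-0.005 -1.     0.   ] F gate [-5.  -1.4  7.1] open 0.0351
KNOB gate mm [ 59.7 -21.6  46.5]
```

Call:
servo_tool(
  plan=[
    [[1,1.07,-0.14,0.05,0,0,0],[1,1.07,-0.14,0.05,0,0,0],[1,0,0,0,0,0,0],[1,0,0,0,0,0,0]],
  ],
)

```text
t: 22.55
tool_pos: [0.6864, 0.1155, 0.1813]
orientation: [3.026, -0.214, 0.696]
force: [-11.7, 0.4, 5.5]
opening: 0.0347
```

```bash
python3 -c "
from g import *
gk()"
```

```text
t 22.55 tcp [0.6864 0.1155 0.1813] grasp [0.6781 0.1166 0.1984] toolz.gate [-0.002 -0.    -1.   ] tooly.gate [-0.005 -1.     0.   ] F gate [-8.1 -1.2 10. ] open 0.0347
KNOB gate mm [ 61.4 -21.6  45.8]
```

The tool still creeps beyond the nominal home position, so it is probably sliding on the ball at the stop. I'll look before releasing.

```bash
python3 - <<'E'
from g import *
a=eyes.read_camera("side")[:,:,::-1];b=eyes.read_camera("top")[:,:,::-1]
c=np.zeros((400,800,3),np.uint8)
c[:,:480]=cv2.resize(a[130:230,150:270],(480,400),interpolation=cv2.INTER_CUBIC)
c[:360,480:]=cv2.resize(b[125:215,190:270],(320,360),interpolation=cv2.INTER_CUBIC)
cv2.imwrite("pics/p4.png",c)
E
```

```text
(no output)
```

View pics/p4.png

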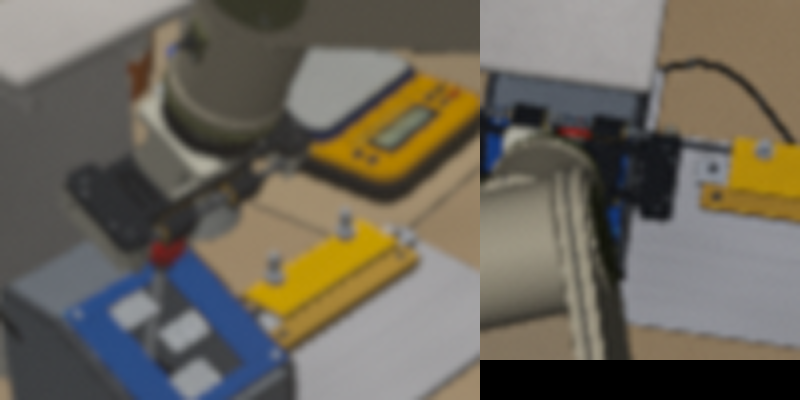

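The hold-down is lowered, with its rods standing proud at side crop (275,265) and (345,225), and the knob is at the top right of the gate at (168,250). The stop is loaded at about 8 N. Release and retract along the tool axis.

Call:
servo_tool(
  plan=[
    [[0,0,0,0,0,0,0],[-0.5,0,0,0,0,0,0],[-1,0,0,0,0,0,0],[-1,0,0,0,0,0,0],[-1,0,0,0,0,0,0],[-1,0,0,0,0,0,0]],
  ],
)

```text
t: 23.25
tool_pos: [0.6875, 0.1153, 0.1818]
orientation: [3.025, -0.214, 0.699]
force: [0.8, -0.4, 0.1]
opening: 0.0784
```

Call:
servo_tool(
  plan=[
    [[-1,-4,0.6,9,0,0,0],[-1,-9,1.2,18,0,0,0],[-1,-9,1.2,18,0,0,0],[-1,-12,1.5,18,0,0,0],[-1,-20,2,18,0,0,0],[-1,-35,3,10,0,0,0],[-1,-45,3,0,0,0,0],[-1,-45,-10,0,0,0,0],[-1,-45,-20,0,0,0,0],[-1,0,-40,0,0,0,0],[-1,0,0,0,0,0,0]],
  ],
)

```text
t: 24.35
tool_pos: [0.4631, 0.0542, 0.2748]
orientation: [3.021, -0.22, 0.706]
force: [-0.9, -0.3, 0.8]
opening: 0.0928
```

```bash
python3 - <<'E'
from g import *
s,R,gp=st()
I={n:eyes.read_camera(n) for n in("side","top")}
P={}
for n,roi in(("side",(140,130,300,265)),("top",(180,130,310,225))):
    c=blobs(I[n],(0,150,80),(7,255,255),roi,4)[0]; print(n,[cv2.boundingRect(q) for q in c])
    if c: M=cv2.moments(c[0]); P[n]=(M["m10"]/M["m00"],M["m01"]/M["m00"])
if len(P)==2:
    X,e=tri(P["side"],P["top"]); print("knob",X.round(4),e,"gate",(RG.T@(X-G0)*1e3).round(1))
a=I["side"][:,:,::-1];b=I["top"][:,:,::-1]
c=np.zeros((400,800,3),np.uint8)
c[:,:400]=cv2.resize(a[150:250,170:270],(400,400),interpolation=cv2.INTER_CUBIC)
c[:400,400:]=cv2.resize(b[130:220,210:300],(400,400),interpolation=cv2.INTER_CUBIC)
cv2.imwrite("pics/p5.png",c)
E
```

```text
t 24.35 tcp [0.4631 0.0542 0.2748] grasp [0.4548 0.0554 0.2918] toolz.gate [ 0.005 -0.002 -1.   ] tooly.gate [-0.009 -1.     0.002] F gate [-0.4 -0.4  1.1] open 0.0928
side [(187, 186, 9, 10)]
top [(210, 157, 8, 8)]
knob [0.6685 0.1181 0.1985] 3.2261924334638725 gate [ 52.7 -21.4  50.1]
```

View pics/p5.png

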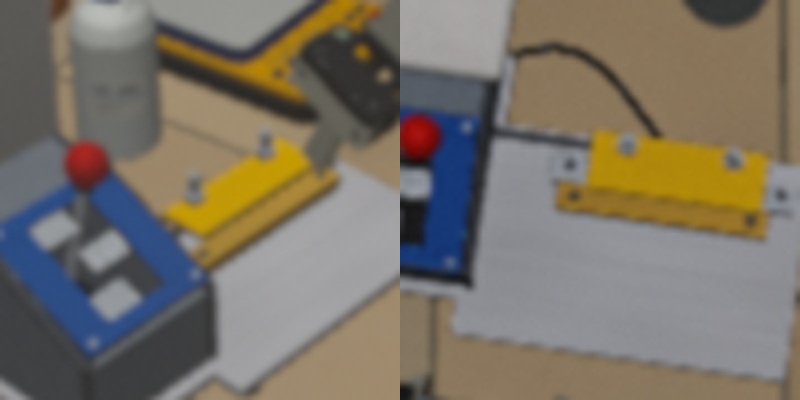

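The picture shows the hold-down over the bar, the bar parallel along the rail, and the knob at the upper right of the gate (side crop 88,165). Vision puts the knob's travel at about 106 mm, slightly under the expected 107–112. I'll refine this with weighted centroids before deciding whether to nudge the lever.

```bash
python3 - <<'E'
from g import *
def red(im,c,r=9):
    x,y=map(int,c); f=im[y-r:y+r+1,x-r:x+r+1].astype(float); w=f[...,0]-np.maximum(f[...,1],f[...,2])
    w=np.clip(w-25,0,45); yy,xx=np.mgrid[y-r:y+r+1,x-r:x+r+1]; return (w*xx).sum()/w.sum(),(w*yy).sum()/w.sum(),(w>22).sum()
s0=cv2.imread("pics/side0.png")[:,:,::-1];t0=cv2.imread("pics/top0.png")[:,:,::-1]
s1=eyes.read_camera("side");t1=eyes.read_camera("top")
cv2.imwrite("pics/side5.png",s1[:,:,::-1]);cv2.imwrite("pics/top5.png",t1[:,:,::-1])
for nm,s,cs,t,ct in(("start",s0,(214,215),t0,(210,189)),("now",s1,(191,190),t1,(213,160))):
    a=red(s,cs);b=red(t,ct);X,e=tri(a[:2],b[:2]);print(nm,np.round(a,2),np.round(b,2),X.round(4),round(e,1),(RG.T@(X-G0)*1e3).round(1))
# predicted pixels for candidate home positions, from the start-image fit
X0=G0+RG@np.array([-.0536,-.0223,.0491])
for F0 in(-.36,-.345,-.33):
  for Fh in(.363,.33):
    k=lambda F:np.array([160*np.sin(F)*np.cos(.14),-160*np.sin(.14),-100+160*np.cos(F)*np.cos(.14)])/1e3
    d=RG@(k(Fh)-k(F0)); print(F0,Fh,[(proj(n,X0+d)-proj(n,X0)).round(1).tolist() for n in("side","top")])
E
```

```text
start [213.96 214.98  79.  ] [210.6  189.55  70.  ] [0.5755 0.1286 0.1518] 2.2 [-51.9 -23.6  49.1]
now [190.98 189.84  87.  ] [213.53 160.36  70.  ] [0.6694 0.1172 0.199 ] 3.1 [ 53.8 -22.2  50.2]
-0.36 0.363 [[[-23.9, -26.6]], [[3.5, -31.1]]]
-0.36 0.33 [[[-22.8, -25.8]], [[3.3, -29.6]]]
-0.345 0.363 [[[-23.5, -25.9]], [[3.4, -30.6]]]
-0.345 0.33 [[[-22.4, -25.1]], [[3.2, -29.0]]]
-0.33 0.363 [[[-23.1, -25.3]], [[3.4, -30.0]]]
-0.33 0.33 [[[-22.0, -24.4]], [[3.2, -28.5]]]
```

The match is within pixel noise but could be up to ~3 mm short. A firm nudge up the slope with the shut fingers behind the knob will settle it.

```bash
python3 - <<'E'
from g import *
s,R,gp=st()
A=G0+RG@np.array([.008,-.022,.12]);B=G0+RG@np.array([.008,-.022,.05])
print((A-gp)*1e3,(B-A)*1e3,RG[:,0])
E
```

```text
t 24.55 tcp [0.4636 0.0583 0.2732] grasp [0.4554 0.0595 0.2903] toolz.gate [ 0.001  0.001 -1.   ] tooly.gate [-0.005 -1.    -0.001] F gate [0.  0.2 0.3] open 0.0929
[142.93145265  67.64324    -48.59168631] [ 30.40263347  -4.16044034 -62.91558324] [ 0.8904948  -0.12185953  0.43837115]
```

Call:
servo_tool(
  plan=[
    [[0,0,40,0,0,0,0],[1,35,28,0,0,0,0],[1,36,0,-16,0,0,0],[1,36,0,-16,0,0,0],[1,36,0,-16,0,0,0],[1,0,0,0,0,0,0],[1,10,-1.4,-21,0,0,0],[1,10,-1.4,-21,0,0,0],[1,10,-1.4,-21,0,0,0],[1,0,0,0,0,0,0],[1,0,0,0,0,0,0]],
  ],
)

```text
t: 25.65
tool_pos: [0.6358, 0.1227, 0.1614]
orientation: [3.026, -0.212, 0.697]
force: [-0.3, 0.0, 0.8]
opening: 0.0098
```

```bash
python3 -c "
from g import *
gk()"
```

```text
t 25.65 tcp [0.6358 0.1227 0.1614] grasp [0.6275 0.1238 0.1785] toolz.gate [-0.001  0.    -1.   ] tooly.gate [-0.004 -1.    -0.   ] F gate [ 0.1 -0.   0.8] open 0.0098
KNOB gate mm [  6.7 -21.3  50.3]
```

Call:
servo_tool(
  plan=[
    [[1,3.56,-0.49,1.75,0,0,0],[1,3.56,-0.49,1.75,0,0,0],[1,3.56,-0.49,1.75,0,0,0],[1,3.56,-0.49,1.75,0,0,0],[1,1.78,-0.25,0.88,0,0,0],[1,1.78,-0.25,0.88,0,0,0],[1,0,0,0,0,0,0]],
  ],
)

```text
t: 26.35
tool_pos: [0.6542, 0.119, 0.1705]
orientation: [3.025, -0.214, 0.699]
force: [0.1, -0.1, -0.2]
opening: 0.0004
```

Call:
servo_tool(
  plan=[
    [[1,0.89,-0.12,0.44,0,0,0],[1,0.89,-0.12,0.44,0,0,0],[1,0.89,-0.12,0.44,0,0,0],[1,0.89,-0.12,0.44,0,0,0],[1,0,0,0,0,0,0]],
  ],
)

```text
t: 26.85
tool_pos: [0.6575, 0.1187, 0.1719]
orientation: [3.025, -0.214, 0.698]
force: [-1.2, 0.2, -1.0]
opening: 0.0006
```

Call:
servo_tool(
  plan=[
    [[1,0.89,-0.12,0.44,0,0,0],[1,0.89,-0.12,0.44,0,0,0],[1,0.89,-0.12,0.44,0,0,0],[1,0,0,0,0,0,0]],
  ],
)

```text
t: 27.25
tool_pos: [0.6595, 0.1183, 0.1724]
orientation: [3.026, -0.214, 0.695]
force: [-6.0, 1.2, -2.7]
opening: 0.0003
```

```bash
python3 -c "
from g import *
gk()"
```

```text
t 27.25 tcp [0.6595 0.1183 0.1724] grasp [0.6513 0.1194 0.1895] toolz.gate [-0.002 -0.    -1.   ] tooly.gate [-0.005 -1.     0.   ] F gate [-6.7  0.4  0.2] open 0.0003
KNOB gate mm [ 33.2 -22.4  49.6]
```

Call:
servo_tool(
  plan=[
    [[1,0.89,-0.12,0.44,0,0,0],[1,0.89,-0.12,0.44,0,0,0],[1,0,0,0,0,0,0],[1,0,0,0,0,0,0]],
  ],
)

```text
t: 27.65
tool_pos: [0.6605, 0.1181, 0.1724]
orientation: [3.026, -0.214, 0.692]
force: [-7.0, 2.0, -3.5]
opening: 0.0002
```

```bash
python3 -c "
from g import *
gk()"
```

```text
t 27.65 tcp [0.6605 0.1181 0.1724] grasp [0.6523 0.1192 0.1895] toolz.gate [-0.004 -0.001 -1.   ] tooly.gate [-0.005 -1.     0.001] F gate [-8.  1. -0.] open 0.0002
KNOB gate mm [ 34.2 -22.5  49.2]
```

Call:
servo_tool(
  plan=[
    [[1,0.89,-0.12,0.44,0,0,0],[1,0.89,-0.12,0.44,0,0,0],[1,0,0,0,0,0,0],[1,0,0,0,0,0,0]],
  ],
)

```text
t: 28.05
tool_pos: [0.6616, 0.1179, 0.1725]
orientation: [3.027, -0.214, 0.69]
force: [-10.2, 2.7, -4.6]
opening: 0.0008
```

```bash
python3 -c "
from g import *
gk()
I={n:eyes.read_camera(n) for n in('side','top')}
for n in I: cv2.imwrite(f'pics/{n}6.png',I[n][:,:,::-1])"
```

```text
t 28.05 tcp [0.6616 0.1179 0.1725] grasp [0.6535 0.119  0.1896] toolz.gate [-0.006 -0.001 -1.   ] tooly.gate [-0.005 -1.     0.001] F gate [-11.5   1.2   0.5] open 0.0008
KNOB gate mm [ 35.3 -22.5  48.7]
```

With 11.5 N on the knob it is firmly against the stop, so the lever is fully home. Backing off straight down the slope, then clear.

Call:
servo_tool(
  plan=[
    [[1,-4.5,0.6,-2.2,0,0,0],[1,-9,1.2,-4.4,0,0,0],[1,-9,1.2,-4.4,0,0,0],[1,-10,1.4,20,0,0,0],[1,-10,1.4,20,0,0,0],[1,-15,1.4,25,0,0,0],[1,-30,0,25,0,0,0],[1,-40,0,0,0,0,0],[1,-45,0,0,0,0,0],[1,-30,0,0,0,0,0],[1,0,0,0,0,0,0]],
  ],
)

```text
t: 29.25
tool_pos: [0.4598, 0.1255, 0.2556]
orientation: [3.026, -0.213, 0.705]
force: [-0.5, 0.1, 0.2]
opening: 0.0005
```

```bash
python3 - <<'E'
from g import *
st()
def red(im,c,r=9):
    x,y=map(int,c); f=im[y-r:y+r+1,x-r:x+r+1].astype(float); w=f[...,0]-np.maximum(f[...,1],f[...,2])
    w=np.clip(w-25,0,45); yy,xx=np.mgrid[y-r:y+r+1,x-r:x+r+1]; return np.round([(w*xx).sum()/w.sum(),(w*yy).sum()/w.sum()],2)
s1=eyes.read_camera("side");t1=eyes.read_camera("top"); print(red(s1,(191,190)),red(t1,(213,160)))
a=s1[:,:,::-1];b=t1[:,:,::-1]
t0=cv2.imread("pics/top0.png")
# bar front edge / rail: edge lines in top view; bystander shifts
from m import subedge,linefit
P=subedge(t1,"top",(248.9,182.4),(295,189),.038,3);v=linefit(P);print("bar front edge yaw deg",np.degrees(np.arctan2(v[1],v[0])).round(2))
r=P[:,:2]-v[2:];print("edge fixture x mm",((v[2:]-[.6045,.0224])@X[:2]*1e3).round(1),"res",(np.median(abs(r@[-v[1],v[0]]))*1e3).round(2))
for nm,(x,y,w,h) in dict(tipbox=(318,172,48,40),dish=(140,230,32,30)).items():
    print(nm,"mean abs diff",np.abs(t0[y:y+h,x:x+w].astype(int)-b[y:y+h,x:x+w]).mean().round(2), "shift",cv2.phaseCorrelate(cv2.cvtColor(t0[y:y+h,x:x+w],6).astype(np.float32),cv2.cvtColor(np.ascontiguousarray(b[y:y+h,x:x+w]),6).astype(np.float32))[0])
c=np.zeros((400,800,3),np.uint8)
c[:,:400]=cv2.resize(a[150:250,170:270],(400,400),interpolation=cv2.INTER_CUBIC)
c[:,400:]=cv2.resize(b[145:195,240:305],(400,400),interpolation=cv2.INTER_CUBIC)
cv2.imwrite("pics/p7.png",c)
E
```

```text
t 29.25 tcp [0.4598 0.1255 0.2556] grasp [0.4515 0.1266 0.2726] toolz.gate [ 0.004  0.002 -1.   ] tooly.gate [-0.005 -1.    -0.002] F gate [-0.4  0.   0.4] open 0.0005
[190.19 189.27] [213.77 159.25]
bar front edge yaw deg 82.21
edge fixture x mm 29.8 res 0.32
tipbox mean abs diff 1.0 shift (-0.05309266637794963, -0.05885282740991116)
dish mean abs diff 1.15 shift (-0.07668147568646688, -0.061710760410798926)
```

View pics/p7.png

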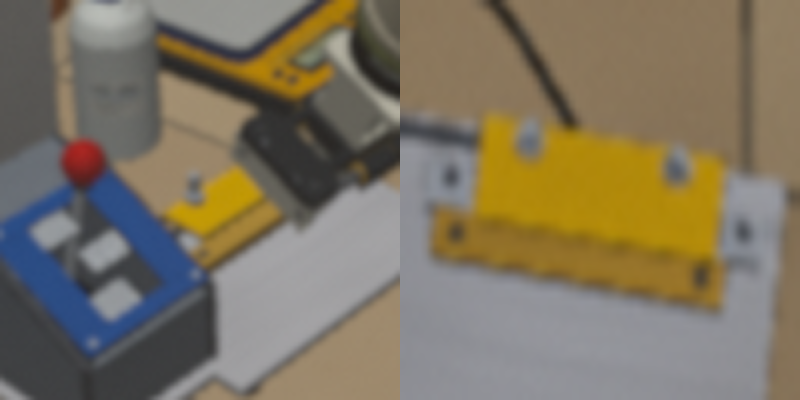

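The nudge did matter: the knob moved about 4 mm further, and its total image shift now matches F = 0.363. My bar-edge search line was about 5 px off, so I'll redo that check, with no new picture needed.

```bash
python3 - <<'E'
from m import *
from g import X,Y
t1=eyes.read_camera("top");t0=cv2.imread("pics/top0.png")[:,:,::-1].copy()
O=np.array([.6045,.0224])
for nm,im,a,b,z in(("bar front top edge",t1,(246.5,177.3),(291.5,183.6),.038),("rail face before",t0,(244.5,170.2),(298.5,177.8),.036)):
    P=subedge(im,"top",a,b,z,2.5);v=linefit(P);f=np.c_[(P[:,:2]-O)@X[:2],(P[:,:2]-O)@Y[:2]]*1e3
    print(nm,"yaw",np.degrees(np.arctan2(v[1],v[0])).round(2),"x at ends",f[:8,0].mean().round(1),f[-8:,0].mean().round(1),"y",f[[0,-1],1].round(0))
E
```

```text
bar front top edge yaw 81.81 x at ends 35.8 34.9 y [ -24. -173.]
rail face before yaw 82.37 x at ends 58.3 59.2 y [ -15. -194.]
```

Bar front edge to rail face measures 22.5 mm at the left and 24.3 mm at the right, against a 24 mm bar width. That is parallel and touching within about half a pixel, and the screw lines agree (0.140 against 0.140). It was also pressed home at both ends with 12–15 N. Handing in.

```bash
python3 -c "
from plant import job
print(job.close_job())"
```

```text
the job is handed in; nothing more can be done
None
```

The job is handed in at about 29 s of the 72 s allowed. The bar is against the rail, the lever is home, and the gripper is clear of everything.

**What I did**
- I pushed the bar flush with both open fingers and pressed it at each end with 12–15 N.
- I took the lever by its knob through the gate. The first leg's stop was at knob x ≈ −22 mm and the second's at ≈ +34 mm (gate frame). At each I backed off about 3 mm before crossing, then went up to home and released.

**What the last checks showed**
- **Lever:** After the first release, the knob sat about 4 mm short of home. I pushed it up with the shut fingers until it held at 11.5 N. The knob's total image shift then matched fully home (F = 0.363), and the hold-down is over the bar.
- **Bar:** The bar and rail screw lines are parallel in the last picture. Bar front to rail face measured 22.5 mm at the left and 24.3 mm at the right, where a flush bar gives 24 mm. The two fitted edges differ by 0.56°, which slightly disagrees with the screw lines. I took it as noise at 3.6 mm per pixel and did not press the bar again.
- **One check failed:** My first bar-edge measurement read 29.8 mm because the search line was about 5 pixels off, so I repeated it.
- **Bystanders:** The tip box and culture dish shifted less than 0.1 pixel in the top view, so they did not move.

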